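Load cello pegs into the curing rack

TASK

Slide the peg rack all the way out from under the curing hood by its upright handle. Push every tuning peg lying on the bench, shaft first, into a hole of its own in the rack (any hole) until its thumb-piece meets the wood, then slide the rack all the way back in under the hood. Leave the glue bottle, the jar and the wood offcut where they are.

Things in the scene. Friction and masses are not known exactly. Their poses are not given: they have to be found in the camera images.
- peg_a: dark wooden cello tuning peg lying flat on the bench, 35 g: round shaft 12 mm thick, 75 long, last 10 mm tapered to 7 mm; flat thumb-piece 34 long, 28 wide, 12 thick, centre at x = -17 mm. Origin on the shaft axis at the shoulder (where shaft meets thumb-piece), 6 mm above the bench; x along the shaft to the tip, y across the thumb-piece. All alike; fits every hole. May be absent (None)
- peg_b: dark wooden cello tuning peg lying flat on the bench, 35 g: round shaft 12 mm thick, 75 long, last 10 mm tapered to 7 mm; flat thumb-piece 34 long, 28 wide, 12 thick, centre at x = -17 mm. Origin on the shaft axis at the shoulder (where shaft meets thumb-piece), 6 mm above the bench; x along the shaft to the tip, y across the thumb-piece. All alike; fits every hole. May be absent (None)
- peg_c: dark wooden cello tuning peg lying flat on the bench, 35 g: round shaft 12 mm thick, 75 long, last 10 mm tapered to 7 mm; flat thumb-piece 34 long, 28 wide, 12 thick, centre at x = -17 mm. Origin on the shaft axis at the shoulder (where shaft meets thumb-piece), 6 mm above the bench; x along the shaft to the tip, y across the thumb-piece. All alike; fits every hole. May be absent (None)
- peg_d: dark wooden cello tuning peg lying flat on the bench, 35 g: round shaft 12 mm thick, 75 long, last 10 mm tapered to 7 mm; flat thumb-piece 34 long, 28 wide, 12 thick, centre at x = -17 mm. Origin on the shaft axis at the shoulder (where shaft meets thumb-piece), 6 mm above the bench; x along the shaft to the tip, y across the thumb-piece. All alike; fits every hole. May be absent (None)
- hole0 (a point): peg hole, 15 mm in diameter, 2 mm chamfer, right through the rack's 45 mm thick hardwood bar; the point is the centre of its mouth on the bar's robot-facing face, 60 mm above the bench (bar top 83 mm). x points level into the hole, z up. Holes stand 56 mm apart along y; hole0 is the one nearest the handle
- hole1 (a point): peg hole, 15 mm in diameter, 2 mm chamfer, right through the rack's 45 mm thick hardwood bar; the point is the centre of its mouth on the bar's robot-facing face, 60 mm above the bench (bar top 83 mm). x points level into the hole, z up. Holes stand 56 mm apart along y; hole1 is number 1 counted from hole0, towards the hood
- hole2 (a point): peg hole, 15 mm in diameter, 2 mm chamfer, right through the rack's 45 mm thick hardwood bar; the point is the centre of its mouth on the bar's robot-facing face, 60 mm above the bench (bar top 83 mm). x points level into the hole, z up. Holes stand 56 mm apart along y; hole2 is number 2 counted from hole0, towards the hood
- hole3 (a point): peg hole, 15 mm in diameter, 2 mm chamfer, right through the rack's 45 mm thick hardwood bar; the point is the centre of its mouth on the bar's robot-facing face, 60 mm above the bench (bar top 83 mm). x points level into the hole, z up. Holes stand 56 mm apart along y; hole3 is number 3 counted from hole0, towards the hood
- rack (a joint): travel of the peg rack along its rails, m: 0 = fully in under the hood, 0.30 = fully out at its end stop. It comes out along the holes' -y direction (which turns with the station), has about 2 N of friction and stays where it is left
- rack_handle (a point): point on the axis of the rack's handle, an upright dark wooden post 18 mm in diameter on a low arm at the rack's outer end, 106 mm beyond hole0 along -y. The point is 90 mm above the bench, 20 mm below the post's top; the post is free from 36 mm up. Moves with the rack; axes as the holes'
- station: fixed curing station: plywood base (x -20 to 130, y -215 to 445 mm, 12 high) with rails and a grey lamp hood. Origin on the bench under the bar's front face, mid-way along the bar when fully out; x into the holes, y along the rails to the hood. Hood: x -35 to 125, y 185 to 430, underside 115, top 155 mm (lamp box 167); end panel at far y, post at x 115, y 192
- glue_bottle: bystander: white glue bottle, 48 mm in diameter, 130 mm tall, origin under its centre
- jar: bystander: amber glass jar, 60 mm in diameter, 75 mm tall, origin under its centre
- wood_offcut: bystander: pale wood offcut 110 x 45 x 28 mm, origin under its centre

How it is judged:
By the outcome, as a careful person would: the job done as asked, in the order asked, and still so for the second after the job is handed in, with the robot touching nothing.
Of peg_a, peg_b, peg_c, peg_d only 3 to 4 are there at a start; the rules pass over those that are not, and their reading is None.
At some moment in a run one of peg_a, peg_b, peg_c, peg_d may be knocked a few centimetres aside while the robot is not near it.
Once in a run the grip may slacken for a moment while it holds something.
It also fails if it takes over 210 s, if anything falls off the work surface, if the arm or the gripper's body presses on something with over 40 N, if the wrist force passes 120 N, or if a joint passes its speed limit or range.

ROBOT

A 6-joint arm with a two-finger parallel gripper is mounted at the origin on the work surface. World frame = base frame: x ahead of the robot, y to its left, z up, the work surface at z = 0. Lengths are in mm, angles in rad, forces in N, time in s.
With the tool pointing down it reaches from about 350 to 975 mm from the base axis. Payload 7.1 kg.
Tool frame: the origin (TCP) lies midway between the tips of the shut fingers; the grasp point (between the pads) lies 19 mm behind it; z points along the fingers, y is the line along which they close (so a half turn about z gives the same grasp; the last joint's range is limited). The gripper opens to 88 mm and grips with 3 to 60 N. Pads are 20 mm wide; open, the fingers measure 115 mm over their backs; the gripper's body (75 mm by 178 mm) begins 61 mm behind the grasp point.
Start: joints at [-1.319, 0.423, 1.63, -0, 1.089, -0.019], TCP at [167.208, -602.201, 222.675] pointing down, gripper open.
Joint ranges: [-3, 3], [-0.9, 2.11], [0.09, 2.58], [-1.31, 4.45], [0.11, 2.69], [-2.54, 2.54]. Speed limits (rad/s): [2.39, 2.39, 3.01, 3.14, 3.14, 3.14].

INTERFACE

Orientations are given as a rotation vector (axis times angle).
In Python, from workcell import get_obs, get_image, camera_params, close_job gives the robot as it stands.
- The arm moves only by the shell command python3 -m creep 'ROWS' [OPENING]. ROWS is a JSON object of lists of equal length, an entry for each row: "delta_pos": the shift along the tool's x, y, z in m, a list of three; "twist": the turn, a rotation vector about the tool's x, y, z in degrees, a list of three. A call has 1 to 20 rows; each row shifts and turns the commanded pose from where the row before left it, along the tool's axes as they then stand; what a row does not reach is not made up. A row lasts 1/12 s, in which the tool goes at most 41.7 mm and 7.16 degrees, less where a joint would pass 70% of its speed; a pose out of reach is approached as far as the arm can. A call with a gripper value outside its range is refused whole. OPENING is the opening, from 0 (shut) to 1 (fully open), set as the call begins (- or left out, the last holds). The fingers move at their own pace and stop on an object; the grip force is fixed at half the most. Time passes only in rows, so rows that do not move let the fingers close. It gives the time, the measured TCP pose, the force, the opening and the grip force at its end, in the units of the state.
- get_obs(): the state, without advancing time (a new reading comes with each control period).
- get_image(name): name is "scene" or "top" or "wrist"; returns (picture, depth): 480x640x3 uint8, red, green, blue; 480x640 float32, mm along the optical axis (not along the pixel's ray), 0 where there is no reading.
- camera_params(name): a dict with "camera_matrix" (3x3 intrinsics, pixels), "extrinsics" (4x4, takes a point from camera to world coordinates). Camera axes: x right, y down, z forward; pixel columns grow to the right and rows downward; lengths in mm; the calibration is good to about 2 mm. A picture is of the moment at which its call begins: read the wrist's pose just before it. camera_params takes no time and is no camera call; for the wrist camera it gives the pose at the moment of the call.
- close_job(): hands the job in; it is judged then, once.
The state is a dict: "t": time; "qpos": joint angles; "qvel": joint speeds; "joint_torque": joint torques, N m; "ee_pos": TCP position; "orientation": TCP orientation; "ft_force": force on the tool from outside, world axes, zero at the start; "moment": the same for the moment, N m; "width": finger opening in mm; "grasp_force": force on a finger pad.
Only numpy, scipy, OpenCV 4.12 (cv2) and the standard library are available. Lean on these libraries where they do the work, as an engineer would, in place of code of your own. Each camera call takes 0.05 s, during which the arm holds its last target. There are 200 camera calls.

## Working session

There is one attempt and no reset: what is moved stays moved. The work goes in short steps, Python scripts to look and compute and a shell command to move; the robot and the scene stay as the last step left them, time stands still between calls to the robot, and variables do not carry over. Pictures are saved under pics/ and viewed, at most 14 in all, crops included, and the job is handed in when it is done.

```bash
ls; mkdir -p pics; cat > h.py <<'E'
import numpy as np, cv2
from workcell import *
from scipy.spatial.transform import Rotation as R
def snap(n,f=None):
    im,d=get_image(n)
    if f: cv2.imwrite('pics/'+f,im[:,:,::-1])
    return im,d
def cloud(n,d,p=None):
    p=p or camera_params(n);K=np.array(p['camera_matrix']);E=np.array(p['extrinsics'])
    v,u=np.mgrid[0:480,0:640]
    c=np.stack([(u-K[0,2])/K[0,0]*d,(v-K[1,2])/K[1,1]*d,d],-1)
    return c@E[:3,:3].T+E[:3,3]
def proj(n,P,p=None):
    p=p or camera_params(n);K=np.array(p['camera_matrix']);E=np.linalg.inv(np.array(p['extrinsics']))
    c=np.atleast_2d(P)@E[:3,:3].T+E[:3,3]; q=c@K.T
    return q[:,:2]/q[:,2:]
def plane(n,uv,z,p=None):
    p=p or camera_params(n);K=np.array(p['camera_matrix']);E=np.array(p['extrinsics'])
    uv=np.atleast_2d(uv).astype(float)
    r=np.c_[uv,np.ones(len(uv))]@np.linalg.inv(K).T@E[:3,:3].T
    o=E[:3,3]; return o+r*((z-o[2])/r[:,2:])
E
python3 - <<'E'
from h import *
for n in ['top','scene','wrist']:
    im,d=snap(n,n+'0.png'); p=camera_params(n); E=np.array(p['extrinsics']);print(n,np.array(p['camera_matrix'])[[0,1,0,1],[0,1,2,2]],E.round(3).tolist())
    np.savez('pics/'+n,im=im,d=d)
print(get_obs())
E
```

```text
pics
top [559.10717507 559.10717507 316.48710285 227.71101282] [[-0.004, -0.991, 0.134, 369.723], [-1.0, 0.004, 0.0, -19.512], [-0.001, -0.134, -0.991, 1286.732], [0.0, 0.0, 0.0, 1.0]]
scene [457.85960553 457.85960553 326.64181051 242.57856654] [[0.511, 0.652, -0.561, 1161.96], [0.86, -0.375, 0.347, -440.308], [0.015, -0.659, -0.752, 956.004], [0.0, 0.0, 0.0, 1.0]]
wrist [361.510801   361.510801   321.62549007 236.88848643] [[0.268, -0.923, -0.276, 242.002], [-0.963, -0.257, -0.076, -581.092], [-0.001, 0.286, -0.958, 385.361], [0.0, 0.0, 0.0, 1.0]]
{'t': 0.15, 'qpos': array([-1.31898543e+00,  4.23686585e-01,  1.63048092e+00,  1.02698283e-06,
        1.08861454e+00, -1.90164040e-02]), 'qvel': array([ 0.00093484, -0.00074102, -0.00101545, -0.00076052, -0.00045579,
        0.00106049]), 'joint_torque': array([-9.53826202e-04, -5.44987464e+01, -2.73919809e+01,  6.43416122e-02,
        2.04310636e-02, -6.00583144e-05]), 'ee_pos': array([ 167.11494513, -601.80381175,  222.08016051]), 'orientation': array([-3.11166263e+00, -4.23955358e-01,  2.15473657e-04]), 'ft_force': array([-0.2241723 , -0.20056361, -0.59747101]), 'moment': array([-0.00439574, -0.04489547,  0.03565807]), 'grasp_force': 0.0, 'width': 87.8232389695491}
```

View pics/top0.png

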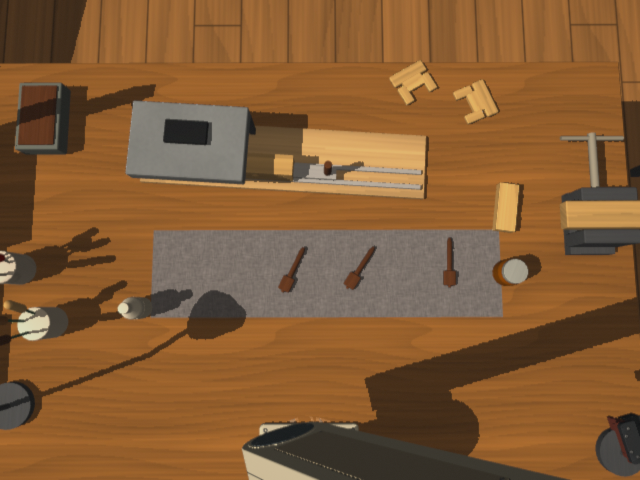

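View pics/scene0.png

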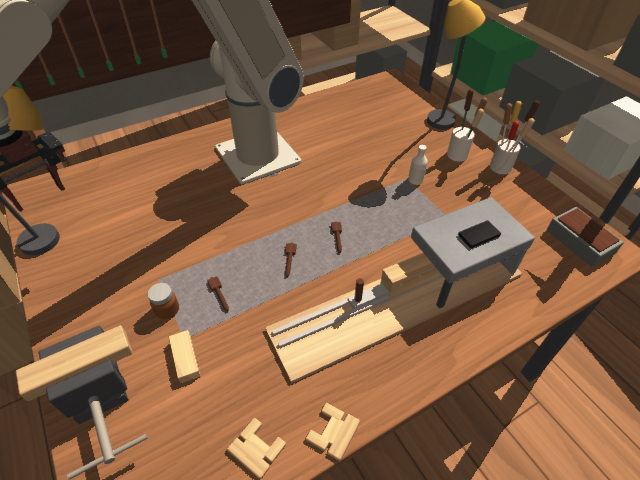

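The top view shows three pegs, with thumb-pieces at (287,283), (352,280) and (450,278) and shafts pointing up the image. The handle is at (328,167), with the station to its upper left. The scene view shows the same three pegs. The bottle, jar and offcut stand clear of the path.

```bash
cat >> h.py <<'E'
def pegs(n,im,d,p=None,show=True):
    """peg poses: (origin xy, yaw) from masks on the plane z=6..12"""
    C=cloud(n,d,p); hsv=cv2.cvtColor(im,cv2.COLOR_RGB2HSV)
    m=((hsv[...,0]<14)&(hsv[...,1]>110)&(hsv[...,2]<150)).astype(np.uint8)
    roi=(C[...,0]>200)&(C[...,0]<480)&(C[...,1]>-420)&(C[...,1]<350)&(C[...,2]<40)
    m=m*roi; m=cv2.morphologyEx(m,cv2.MORPH_CLOSE,np.ones((3,3)))
    out=[]
    cs,_=cv2.findContours(m,cv2.RETR_EXTERNAL,cv2.CHAIN_APPROX_NONE)
    for c in cs:
        if cv2.contourArea(c)<120: continue
        mm=np.zeros_like(m);cv2.drawContours(mm,[c],-1,1,-1)
        v,u=np.nonzero(mm); P=plane(n,np.c_[u,v],9,p)[:,:2]
        ctr=P.mean(0);a=np.linalg.svd(P-ctr,full_matrices=False)[2][0]
        s=(P-ctr)@a
        if abs(s.min())>abs(s.max()): a=-a;s=-s   # the shaft tip is farther from the centroid
        L=s.max()-s.min()
        # axis refined by the medial line of cross sections
        t=(P-ctr)@[-a[1],a[0]]
        b=np.arange(s.min()+8,s.max()-4,5.); mid=[(t[(s>=q-4)&(s<q+4)].max()+t[(s>=q-4)&(s<q+4)].min())/2 for q in b]
        k=np.polyfit(b,mid,1); a2=a+k[0]*np.array([-a[1],a[0]]);a2/=np.linalg.norm(a2)
        sm=s.min()+34*L/109; o=ctr+a*sm+np.array([-a[1],a[0]])*np.polyval(k,sm)
        out.append((o,np.degrees(np.arctan2(a2[1],a2[0]))))
        if show: print('peg',o.round(1),'yaw',out[-1][1].round(1),'L',L.round(1),'pix',(u.mean().round(),v.mean().round()),len(u))
    return out
E
python3 - <<'E'
from h import *
for n in ['top','scene']:
    z=np.load('pics/%s.npz'%n);im,d=z['im'],z['d'];print(n);pegs(n,im,d)
z=np.load('pics/top.npz');im,d=z['im'],z['d'];C=cloud('top',d)
# base: z ~12 region
print('corners',plane('top',[[427,136],[424,198],[141,180]],12).round(1).tolist())
b=(abs(C[...,2]-12)<6)&(C[...,0]>440)
hsv=cv2.cvtColor(im,cv2.COLOR_RGB2HSV)
for r,c in [(170,400),(150,400),(191,300),(150,330),(220,330),(110,400)]: print(r,c,C[r,c].round(1),hsv[r,c])
# hood top edges
hd=((C[...,2]>140)&(C[...,2]<180)&(C[...,0]>430)&(C[...,1]>100)).astype(np.uint8)
c=max(cv2.findContours(hd,0,2)[0],key=cv2.contourArea);r=cv2.minAreaRect(c)
bp=cv2.boxPoints(r);print('hood',bp,plane('top',bp,155).round(1).tolist())
# handle
hm=(C[...,2]>60)&(C[...,2]<125)&(hsv[...,2]<110)&(C[...,0]>430)&(C[...,1]<150)&(C[...,1]>-120)
print('handle',hm.sum(),np.median(C[hm],0),C[hm][:,2].max(), [q.mean() for q in np.nonzero(hm)])
z=np.load('pics/scene.npz');im,d=z['im'],z['d'];C=cloud('scene',d);hsv=cv2.cvtColor(im,cv2.COLOR_RGB2HSV)
hm=(C[...,2]>50)&(C[...,2]<125)&(hsv[...,2]<110)&(C[...,0]>430)&(C[...,0]<600)&(C[...,1]<120)&(C[...,1]>-120)
print('handle',hm.sum(),np.median(C[hm],0),C[hm][:,2].max(), [q.mean() for q in np.nonzero(hm)])
E
```

```text
top
peg [ 429.7 -321.7] yaw -0.5 L 70.8 pix (np.float64(449.0), np.float64(273.0)) 256
peg [ 428.5 -103. ] yaw -33.4 L 92.1 pix (np.float64(355.0), np.float64(275.0)) 279
peg [423.7  47. ] yaw -25.4 L 92.4 pix (np.float64(289.0), np.float64(277.0)) 282
scene
peg [ 430.8 -321.8] yaw -1.5 L 67.8 pix (np.float64(215.0), np.float64(285.0)) 171
peg [ 429.3 -102.7] yaw -32.8 L 80.8 pix (np.float64(290.0), np.float64(252.0)) 154
peg [ 241.7 -335. ] yaw 98.3 L 297.9 pix (np.float64(189.0), np.float64(235.0)) 1348
peg [326.3 203.1] yaw 105.8 L 216.5 pix (np.float64(368.0), np.float64(186.0)) 418
corners [[758.9, -279.9, 12.0], [610.7, -268.4, 12.0], [656.1, 389.1, 12.0]]
170 400 [ 674.4 -212.5   24.2] [ 17  39 181]
150 400 [ 725.3 -215.5   12.2] [ 18 134 224]
191 300 [629.3  19.1   7.8] [ 16 138 146]
150 330 [725.3 -51.4  14.5] [ 17 134 223]
220 330 [561.3 -50.4   3.9] [ 14 182 143]
110 400 [ 8.268e+02 -2.196e+02  6.000e-01] [ 14 181 151]
hood [[125.26208 175.54482]
 [129.72415  99.68965]
 [249.25174 106.72069]
 [244.78967 182.57585]] [[633.5, 376.2, 155.0], [797.0, 373.7, 155.0], [780.5, 121.4, 155.0], [617.6, 128.7, 155.0]]
handle 751 [672.07106999 102.98387733  84.45439076] 124.78554077178728 [np.float64(162.15712383488682), np.float64(266.9387483355526)]
  return _methods._mean(a, axis=axis, dtype=dtype,
  ret = um.true_divide(
Traceback (most recent call last):
ValueError: zero-size array to reduction operation maximum which has no identity
```

```bash
cat >> h.py <<'E'
def goal(x,y,z,yaw):
    """print the tool-axis turn (deg) and then the tool-axis shift (mm, after the turn)"""
    o=get_obs();Rc=R.from_rotvec(o['orientation']);Rg=R.from_euler('z',yaw,degrees=True)*R.from_euler('x',180,degrees=True)
    tw=np.degrees((Rc.inv()*Rg).as_rotvec());d=Rg.inv().apply(np.array([x,y,z])-o['ee_pos'])
    print('twist',tw.round(2),'then shift mm',d.round(1),'|',np.linalg.norm(d).round(0),'at',o['ee_pos'].round(1),'t',round(o['t'],1),'w',o['width'].round(1),'gf',round(o['grasp_force'],1))
YS=-3.95
def st2w(p,o=(645.5,-55.3)):
    c,s=np.cos(np.radians(YS)),np.sin(np.radians(YS));return np.array(o)+np.array([[c,-s],[s,c]])@np.array(p,float)
E
python3 - <<'E'
from h import *
h=plane('top',[[328,163]],110)[0];print(h)
goal(h[0],h[1]-60,220,86.05)
E
```

```text
[669.8189506  -44.44503793 110.        ]Traceback (most recent call last):
  File "<stdin>", line 3, in <module>
  File "h.py", line 50, in goal
    print('twist',tw.round(2),'then shift mm',d.round(1),'|',np.linalg.norm(d).round(0),'at',o['ee_pos'].round(1),'t',round(o['t'],1),'w',o['width'].round(1),'gf',round(o['grasp_force'],1))
                                                                                                                                          ^^^^^^^^^^^^^^^^
AttributeError: 'float' object has no attribute 'round'
```

```bash
sed -i "s/o\['width'\].round(1)/round(o['width'],1)/" h.py; python3 - <<'E'
from h import *
goal(665,-44-100,230,86.05)
E
```

```text
twist [-6.000e-02 -4.000e-02 -7.053e+01] then shift mm [491.  465.2  -7.9] | 676.0 at [ 167.1 -601.8  222.1] t 0.1 w 87.8 gf 0.0
```

```bash
python3 -m creep '{"delta_pos":[[0,0,0],[0,0,0],[0,0,0],[0,0,0],[0,0,0],[0,0,0],[0,0,0],[0,0,0],[0,0,0],[0,0,0],[0,0,0],[0,0,0]],"twist":[[0,0,-5.88],[0,0,-5.88],[0,0,-5.88],[0,0,-5.88],[0,0,-5.88],[0,0,-5.88],[0,0,-5.88],[0,0,-5.88],[0,0,-5.88],[0,0,-5.88],[0,0,-5.88],[0,0,-5.88]]}' 1
python3 -m creep '{"delta_pos":[[0.0245,0.0233,0],[0.0245,0.0233,0],[0.0245,0.0233,0],[0.0245,0.0233,0],[0.0245,0.0233,0],[0.0245,0.0233,0],[0.0245,0.0233,0],[0.0245,0.0233,0],[0.0245,0.0233,0],[0.0245,0.0233,0],[0.0245,0.0233,0],[0.0245,0.0233,0],[0.0245,0.0233,0],[0.0245,0.0233,0],[0.0245,0.0233,0],[0.0245,0.0233,0],[0.0245,0.0233,0],[0.0245,0.0233,0],[0.0245,0.0233,0],[0.0245,0.0233,0]],"twist":[[0,0,0],[0,0,0],[0,0,0],[0,0,0],[0,0,0],[0,0,0],[0,0,0],[0,0,0],[0,0,0],[0,0,0],[0,0,0],[0,0,0],[0,0,0],[0,0,0],[0,0,0],[0,0,0],[0,0,0],[0,0,0],[0,0,0],[0,0,0]]}'
python3 - <<'E'
from h import *
p=camera_params('wrist');im,d=snap('wrist','w1.png');np.savez('pics/w1',im=im,d=d,K=p['camera_matrix'],E=p['extrinsics'])
goal(665,-144,230,86.05)
E
```

```text
t: 1.15
ee_pos: [167.1, -602.0, 222.4]
orientation: [-2.29, -2.149, -0.0]
ft_force: [-0.6, -0.0, -0.5]
width: 87.6
grasp_force: 0.0
t: 2.82
ee_pos: [666.5, -143.8, 222.3]
orientation: [-2.296, -2.144, 0.001]
ft_force: [0.1, 0.1, 0.1]
width: 88.3
grasp_force: 0.0
twist [ 0.16 -0.11  0.17] then shift mm [-4.6 -5.3 -7.5] | 10.0 at [ 670.7 -139.8  222.5] t 2.9 w 88.0 gf 0.0
```

View pics/w1.png

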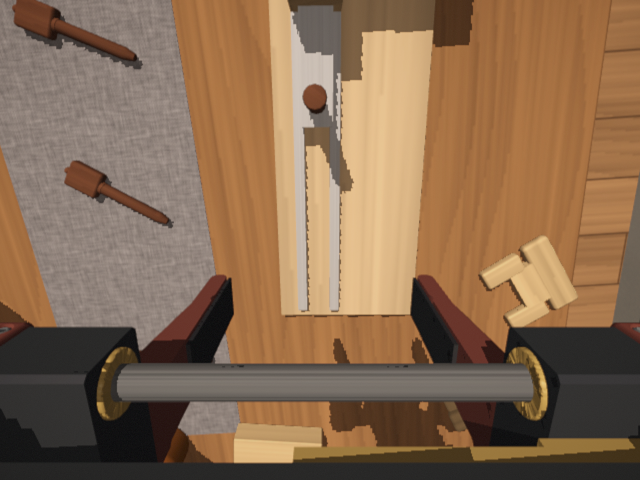

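The wrist view shows the handle top at (315,97) and the outer base edge from (281,315) to (416,315). Two of the pegs appear at upper left.

```bash
python3 - <<'E'
from h import *
z=np.load('pics/w1.npz');p=dict(camera_matrix=z['K'],extrinsics=z['E']);im,d=z['im'],z['d']
C=cloud('wrist',d,p);hsv=cv2.cvtColor(im,cv2.COLOR_RGB2HSV)
m=(C[...,2]>103)&(C[...,2]<116)&(C[...,0]>600)&(C[...,0]<740)&(d<300)
m[:60]=0;m[130:]=0
v,u=np.nonzero(m);print('handle',len(u),u.mean(),v.mean(),np.median(C[m],0).round(1),(C[m][:,:2].max(0)+C[m][:,:2].min(0))/2, np.ptp(C[m],axis=0))
c=plane('wrist',[[281,315.5],[416,315.5]],12,p);print('corners',c.round(1).tolist(),np.linalg.norm(c[0]-c[1]))
# edges of base: left/right at several rows
for r in (200,230,260,290):
    q=np.nonzero((hsv[r,:,2]>200)&(hsv[r,:,1]<150))[0]; q=q[(q>255)&(q<440)]
    e=plane('wrist',[[q.min(),r],[q.max()+1,r]],12,p);print(r,q.min(),q.max(),e.round(1)[:,:2].tolist())
E
```

```text
handle 511 314.21135029354207 96.28571428571429 [667.2 -43.  111. ] [667.00492214 -42.74028657] [17.26890118 17.43508523  9.77300222]
corners [[610.1, -268.0, 12.0], [765.4, -278.5, 12.0]] 155.66058962897424
200 277 419 [[619.4, -133.4], [768.7, -143.5]]
230 278 417 [[617.1, -165.9], [766.8, -176.0]]
260 280 415 [[615.8, -200.2], [764.9, -210.2]]
290 281 410 [[613.3, -236.1], [759.6, -245.9]]
```

```bash
python3 - <<'E'
from h import *
goal(667,-43,73,86.05)
E
```

```text
twist [ 0.16 -0.11  0.17] then shift mm [ 96.3 -10.3 149.5] | 178.0 at [ 670.7 -139.8  222.5] t 2.9 w 88.0 gf 0.0
```

```bash
python3 -m creep '{"delta_pos":[[0.024,-0.0026,0],[0.024,-0.0026,0],[0.024,-0.0026,0],[0.0243,-0.0025,0],[0,0,0],[0,0,0.025],[0,0,0.025],[0,0,0.025],[0,0,0.025],[0,0,0.025],[0,0,0.0245],[0,0,0],[0,0,0]],"twist":[[0.16,-0.11,0.17],[0,0,0],[0,0,0],[0,0,0],[0,0,0],[0,0,0],[0,0,0],[0,0,0],[0,0,0],[0,0,0],[0,0,0],[0,0,0],[0,0,0]]}' 1
python3 -m creep '{"delta_pos":[[0,0,0],[0,0,0],[0,0,0],[0,0,0],[0,0,0],[0,0,0],[0,0,0],[0,0,0]],"twist":[[0,0,0],[0,0,0],[0,0,0],[0,0,0],[0,0,0],[0,0,0],[0,0,0],[0,0,0]]}' 0
python3 -c "
from h import *
goal(667-14.2,-43-204,73,86.05)"
```

```text
t: 3.95
ee_pos: [660.6, -49.3, 71.8]
orientation: [-2.297, -2.138, 0.009]
ft_force: [0.9, -0.2, 0.7]
width: 87.4
grasp_force: 0.0
t: 4.62
ee_pos: [661.8, -48.7, 73.2]
orientation: [-2.299, -2.14, 0.005]
ft_force: [0.4, 0.4, 0.5]
width: 37.8
grasp_force: 0.0
twist [-0.15  0.11 -0.14] then shift mm [-198.5    4.7    0.2] | 199.0 at [661.8 -48.7  73.2] t 4.6 w 37.8 gf 0.0
```

```bash
python3 -m creep '{"delta_pos":[[0.005,-0.005,0],[0,0,0],[0,0,0],[0,0,0],[0,0,0],[0,0,0],[0,0,0]],"twist":[[0,0,0],[0,0,0],[0,0,0],[0,0,0],[0,0,0],[0,0,0],[0,0,0]]}' 0
python3 -c "
from h import *
print(get_obs()['ft_force'],get_obs()['moment'])
goal(667-14.2,-43-204,73,86.05)"
```

```text
t: 5.2
ee_pos: [668.0, -43.7, 73.9]
orientation: [2.288, 2.129, 0.019]
ft_force: [37.7, -2.2, -27.5]
width: 17.6
grasp_force: 30.0
[ 37.65139673  -2.15122738 -27.50988881] [-0.37699246 -5.31911047 -0.08511685]
twist [ 1.15  0.1  -0.17] then shift mm [-203.8   -1.2    0.9] | 204.0 at [668.  -43.7  73.9] t 5.2 w 17.6 gf 30.0
```

```bash
python3 -m creep '{"delta_pos":[[0,0.003,0],[0,0.003,0],[0,0.004,0],[0,0,0],[0,0,0]],"twist":[[0,0,0],[0,0,0],[0,0,0],[0,0,0],[0,0,0]]}' 0
python3 -c "
from h import *
goal(667-14.2,-43-204,73,86.05)"
```

```text
t: 5.62
ee_pos: [668.0, -43.8, 73.7]
orientation: [2.299, 2.14, -0.003]
ft_force: [1.6, 1.3, 2.9]
width: 17.6
grasp_force: 30.0
twist [-0.03  0.1  -0.14] then shift mm [-203.8   -1.2    0.7] | 204.0 at [668.  -43.8  73.7] t 5.6 w 17.6 gf 30.0
```

```bash
python3 -m creep '{"delta_pos":[[-0.005,0,0],[-0.010,0,0],[-0.0108,0,0],[-0.0108,0,0],[-0.0108,0,0],[-0.0108,0,0],[-0.0108,0,0],[-0.0108,0,0],[-0.0108,0,0],[-0.0108,0,0],[-0.0108,0,0],[-0.0108,0,0],[-0.0108,0,0],[-0.0108,0,0],[-0.0108,0,0],[-0.0108,0,0],[-0.0108,0,0],[-0.0108,0,0],[-0.0108,0,0],[-0.0108,0,0]],"twist":[[0,0,0],[0,0,0],[0,0,0],[0,0,0],[0,0,0],[0,0,0],[0,0,0],[0,0,0],[0,0,0],[0,0,0],[0,0,0],[0,0,0],[0,0,0],[0,0,0],[0,0,0],[0,0,0],[0,0,0],[0,0,0],[0,0,0],[0,0,0]]}' 0
python3 -m creep '{"delta_pos":[[-0.002,0,0],[0,0,0],[0,0,0],[0,0,0]],"twist":[[0,0,0],[0,0,0],[0,0,0],[0,0,0]]}' 0
python3 -c "
from h import *
goal(667-14.2,-43-204,73,86.05)"
```

```text
t: 7.28
ee_pos: [654.7, -251.4, 73.6]
orientation: [2.301, 2.138, 0.005]
ft_force: [16.3, 25.6, -2.9]
width: 17.8
grasp_force: 30.0
t: 7.62
ee_pos: [654.6, -253.0, 73.5]
orientation: [2.299, 2.139, 0.003]
ft_force: [13.1, 9.5, -3.2]
width: 17.8
grasp_force: 30.0
twist [ 0.13 -0.03 -0.17] then shift mm [ 5.8 -2.2  0.5] | 6.0 at [ 654.6 -253.    73.5] t 7.6 w 17.8 gf 30.0
```

```bash
python3 -m creep '{"delta_pos":[[-0.003,0.003,0],[-0.002,0,0],[0,0,0],[0,0,0]],"twist":[[0,0,0],[0,0,0],[0,0,0],[0,0,0]]}' 0
python3 -m creep '{"delta_pos":[[0,0,0],[0,0,0],[0,0,0],[0,0,0],[0,0,-0.02],[0,0,-0.03],[0,0,-0.03],[0,0,-0.03],[0,0,-0.03],[0,0,-0.03],[-0.03,0,0],[-0.03,0,0],[-0.03,0,0],[0,0,0],[0,0,0],[0,0,0]],"twist":[[0,0,0],[0,0,0],[0,0,0],[0,0,0],[0,0,0],[0,0,0],[0,0,0],[0,0,0],[0,0,0],[0,0,0],[0,0,0],[0,0,0],[0,0,0],[0,0,0],[0,0,0],[0,0,0]]}' 1
python3 - <<'E'
from h import *
p=camera_params('wrist');im,d=snap('wrist','w2.png');np.savez('pics/w2',im=im,d=d,K=p['camera_matrix'],E=p['extrinsics'])
goal(652.8,-247,73,86.05)
im,d=snap('top','top2.png');np.savez('pics/top2',im=im,d=d);pegs('top',im,d)
E
```

```text
t: 7.95
ee_pos: [654.0, -260.5, 73.0]
orientation: [-2.298, -2.14, 0.007]
ft_force: [0.2, -1.0, -0.1]
width: 1.2
grasp_force: 0.8
t: 9.28
ee_pos: [648.4, -349.3, 243.2]
orientation: [-2.299, -2.139, 0.005]
ft_force: [0.1, -0.1, 0.3]
width: 87.5
grasp_force: 0.0
twist [-0.2   0.07 -0.13] then shift mm [101.8  -2.8 170.3] | 198.0 at [ 648.6 -348.7  243.3] t 9.3 w 87.5 gf 0.0
peg [ 440.1 -110.6] yaw -33.7 L 72.0 pix (np.float64(358.0), np.float64(270.0)) 187
peg [423.7  47. ] yaw -25.3 L 92.4 pix (np.float64(289.0), np.float64(277.0)) 286
```

View pics/w2.png

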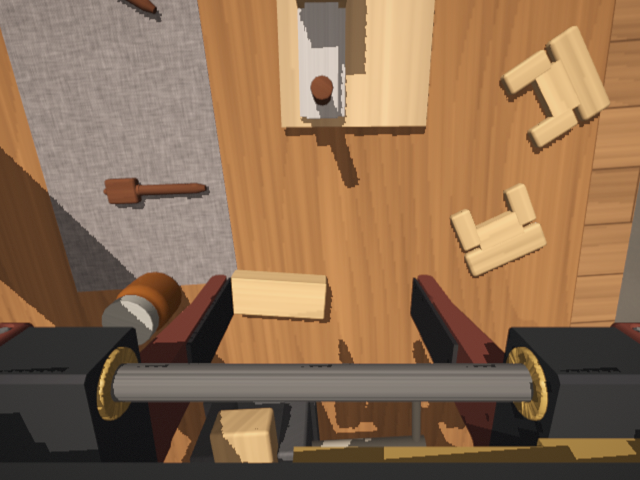

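View pics/top2.png

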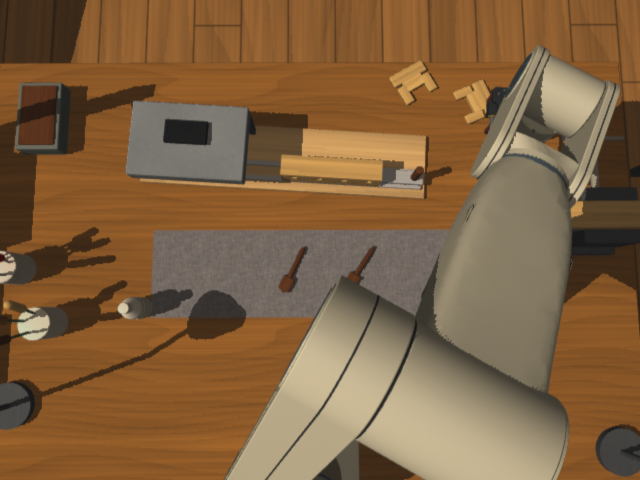

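The handle is at wrist (321,88), close to the end of the base. The bar is now out in front of the hood, spanning top (282–382, 165). The right-hand peg lies at wrist (122,190) to (205,188). Next I'll measure these.

```bash
python3 - <<'E'
from h import *
z=np.load('pics/w2.npz');p=dict(camera_matrix=z['K'],extrinsics=z['E']);im,d=z['im'],z['d']
C=cloud('wrist',d,p)
m=(C[...,2]>103)&(C[...,2]<116)&(d<300);m[:60]=0;m[120:]=0
print('handle',m.sum(),(C[m][:,:2].max(0)+C[m][:,:2].min(0))/2)
c=plane('wrist',[[285,128],[425,127.5]],12,p);print('corners',c.round(1).tolist())
pegs('wrist',im,d,p)
z=np.load('pics/top2.npz');im,d=z['im'],z['d'];C=cloud('top',d)
m=((abs(C[...,2]-83)<8)&(C[...,0]>600)&(C[...,0]<720)&(C[...,1]>-200)&(C[...,1]<130)).astype(np.uint8)
c=max(cv2.findContours(m,0,1)[0],key=cv2.contourArea);b=cv2.boxPoints(cv2.minAreaRect(c));print('bar',b.tolist(),plane('top',b,83).round(1).tolist())
E
```

```text
handle 457 [ 654.3372963  -240.72891766]
corners [[614.1, -267.5, 12.0], [759.9, -277.4, 12.0]]
peg [ 429.2 -320.9] yaw -1.3 L 72.4 pix (np.float64(131.0), np.float64(190.0)) 1102
peg [ 307.9 -374.6] yaw 84.7 L 157.1 pix (np.float64(27.0), np.float64(228.0)) 6356
bar [[279.68365478515625, 175.31451416015625], [280.9532470703125, 153.98532104492188], [382.4744873046875, 160.02825927734375], [381.20489501953125, 181.35745239257812]] [[649.4, 61.5, 83.0], [697.6, 58.9, 83.0], [682.9, -165.4, 83.0], [634.9, -161.6, 83.0]]
```

```bash
python3 - <<'E'
from h import *
goal(656.7,-205.8,74,86.05)
E
```

```text
twist [-0.19  0.08 -0.09] then shift mm [142.9  -1.9 169.4] | 222.0 at [ 648.7 -348.5  243.4] t 9.4 w 87.7 gf 0.0
```

```bash
python3 -m creep '{"delta_pos":[[0.024,-0.002,0],[0.024,0,0],[0.024,0,0],[0.024,0,0],[0.024,0,0],[0.023,0,0],[0,0,0],[0,0,0],[0,0,0.028],[0,0,0.028],[0,0,0.028],[0,0,0.028],[0,0,0.028],[0,0,0.028],[0,0,0],[0,0,0],[0,0,0]],"twist":[[0,0,0],[0,0,0],[0,0,0],[0,0,0],[0,0,0],[0,0,0],[0,0,0],[0,0,0],[0,0,0],[0,0,0],[0,0,0],[0,0,0],[0,0,0],[0,0,0],[0,0,0],[0,0,0],[0,0,0]]}' 0
python3 -m creep '{"delta_pos":[[-0.004,0,0],[-0.004,0,0],[-0.004,0,0],[-0.004,0,0],[-0.003,0,0],[-0.002,0,0],[-0.002,0,0],[0,0,0],[0,0,0]],"twist":[[0,0,0],[0,0,0],[0,0,0],[0,0,0],[0,0,0],[0,0,0],[0,0,0],[0,0,0],[0,0,0]]}' 0
```

```text
t: 10.8
ee_pos: [657.3, -207.9, 76.8]
orientation: [2.299, 2.14, -0.004]
ft_force: [0.7, -1.3, 0.5]
width: 0.8
grasp_force: 0.0
t: 11.55
ee_pos: [656.0, -223.8, 76.8]
orientation: [-2.295, -2.136, -0.005]
ft_force: [2.9, 28.1, 10.4]
width: 0.4
grasp_force: 14.2
```

```bash
python3 -m creep '{"delta_pos":[[0.006,0,0],[0.006,0,0],[0,0,0],[0,0,-0.025],[0,0,-0.030],[0,0,-0.030],[0,0,-0.030],[0,0,-0.030],[0,0,-0.02],[-0.005,0,0],[0,0,0],[0,0,0],[0,0,0],[0,0,0],[0,0,0]],"twist":[[0,0,0],[0,0,0],[0,0,0],[0,0,0],[0,0,0],[0,0,0],[0,0,0],[0,0,0],[0,0,0],[0,0,0],[0,0,0],[0,0,0],[0,0,0],[0,0,0],[0,0,0]]}' 0
python3 - <<'E'
from h import *
p=camera_params('wrist');im,d=snap('wrist','w3.png');np.savez('pics/w3',im=im,d=d,K=p['camera_matrix'],E=p['extrinsics'])
goal(656.7,-205.8,74,86.05)
im,d=snap('top','top3.png');np.savez('pics/top3',im=im,d=d);pegs('top',im,d)
E
```

```text
t: 12.8
ee_pos: [655.2, -222.7, 238.8]
orientation: [-2.297, -2.139, 0.007]
ft_force: [0.1, -0.5, -0.2]
width: 0.2
grasp_force: 0.0
twist [-0.27  0.08 -0.14] then shift mm [ 16.8   0.2 165.1] | 166.0 at [ 655.3 -222.6  239.1] t 12.8 w 0.1 gf 0.0
peg [ 427.5 -102.4] yaw -32.2 L 88.3 pix (np.float64(355.0), np.float64(276.0)) 262
peg [423.7  47. ] yaw -25.3 L 92.4 pix (np.float64(289.0), np.float64(277.0)) 283
```

View pics/w3.png

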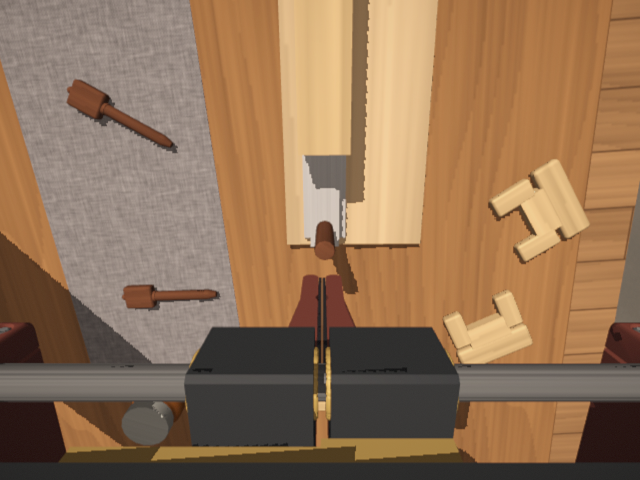

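The bar's outer end is at wrist row 155, columns 297–350. The handle top is at (324,247), and two pegs are in view on the left.

```bash
python3 - <<'E'
from h import *
z=np.load('pics/w3.npz');p=dict(camera_matrix=z['K'],extrinsics=z['E']);im,d=z['im'],z['d']
C=cloud('wrist',d,p)
m=(C[...,2]>105)&(C[...,2]<116)&(d<400);m[:215]=0;m[262:]=0;m[:,:300]=0;m[:,350:]=0
print('handle',m.sum(),(C[m][:,:2].max(0)+C[m][:,:2].min(0))/2)
m=(abs(C[...,2]-83)<4);m[165:]=0;m[:,:270]=0;m[:,370:]=0
for r in (20,50,80,110,140):
    q=np.nonzero(m[r])[0];print(r,q.min(),q.max(),plane('wrist',[[q.min(),r],[q.max()+1,r]],83,p)[:,:2].round(1).tolist())
for cc in (310,325,340):
    q=np.nonzero(m[:,cc])[0];print(cc,q.max(),plane('wrist',[[cc,q.max()+1]],83,p).round(1))
pegs('wrist',im,d,p)
E
```

```text
handle 342 [ 654.31460948 -242.59455134]
20 294 351 [[643.3, -61.7], [688.4, -64.9]]
50 295 351 [[642.1, -82.8], [687.4, -86.1]]
80 296 350 [[640.9, -104.9], [685.6, -108.1]]
110 297 350 [[639.6, -128.0], [684.5, -131.2]]
140 298 350 [[638.3, -152.1], [683.3, -155.3]]
310 154 [[ 647.5 -165.3   83. ]]
325 154 [[ 660.4 -166.2   83. ]]
340 154 [[ 673.3 -167.1   83. ]]
peg [ 429.2 -320.6] yaw -1.3 L 73.3 pix (np.float64(147.0), np.float64(296.0)) 919
peg [ 310.1 -355.7] yaw 102.6 L 184.8 pix (np.float64(39.0), np.float64(306.0)) 6200
peg [ 428.6 -103. ] yaw -33.3 L 94.0 pix (np.float64(101.0), np.float64(106.0)) 1579
```

```bash
sed -i "s/m=((hsv.*/m=(((hsv[...,0]<12)|(hsv[...,0]>170))\&(hsv[...,1]>95)).astype(np.uint8)/; s/sm=s.min()+34\*L\/109/sm=s.min()+34/; s/if cv2.contourArea(c)<120: continue/if cv2.contourArea(c)<120 or cv2.contourArea(c)>3000: continue/" h.py
cat >> h.py <<'E'
HOLES=[np.array([638.8+3.6*i,-135.3+55.9*i]) for i in range(4)]
def at(o,yaw,x=-17):  # TCP xy over a peg-frame point
    return np.array(o)+x*np.array([np.cos(np.radians(yaw)),np.sin(np.radians(yaw))])
E
python3 - <<'E'
from h import *
z=np.load('pics/w3.npz');p=dict(camera_matrix=z['K'],extrinsics=z['E'])
q=pegs('wrist',z['im'],z['d'],p);z=np.load('pics/top3.npz');print('top');pegs('top',z['im'],z['d'])
a=min(q,key=lambda r:r[0][1]); 
for a in q:
  g=at(*a);print(g);goal(g[0],g[1],120,a[1]+180)
E
```

```text
peg [ 440.3 -320.8] yaw -1.8 L 73.2 pix (np.float64(147.0), np.float64(296.0)) 943
peg [ 432.2 -105.4] yaw -33.2 L 94.3 pix (np.float64(100.0), np.float64(106.0)) 1612
top
peg [ 433.  -105.8] yaw -32.0 L 87.1 pix (np.float64(355.0), np.float64(275.0)) 267
peg [428.5  44.9] yaw -25.9 L 93.5 pix (np.float64(289.0), np.float64(277.0)) 298
[ 423.30601774 -320.27895874]
twist [ -0.26  -0.12 -92.33] then shift mm [ 229.1 -104.7  119.4] | 279.0 at [ 655.5 -222.6  239.4] t 12.9 w 0.2 gf 0.0
[418.0307349  -96.06316516]
twist [-2.700e-01 -5.000e-02 -6.084e+01] then shift mm [268.  -24.3 119.4] | 294.0 at [ 655.5 -222.6  239.4] t 12.9 w 0.2 gf 0.0
```

```bash
sed -i 's/C\[...,0\]<480/C[...,0]<560/' h.py
python3 -m creep '{"delta_pos":[[0,0,0],[0,0,0],[0,0,0],[0,0,0],[0,0,0],[0,0,0],[0,0,0],[0,0,0],[0,0,0],[0,0,0],[0,0,0],[0,0,0],[0,0,0],[0,0,0]],"twist":[[0,0,-6.6],[0,0,-6.6],[0,0,-6.6],[0,0,-6.6],[0,0,-6.6],[0,0,-6.6],[0,0,-6.6],[0,0,-6.6],[0,0,-6.6],[0,0,-6.6],[0,0,-6.6],[0,0,-6.6],[0,0,-6.6],[0,0,-6.5]]}' 1
python3 -m creep '{"delta_pos":[[0.023,-0.0105,0],[0.023,-0.0105,0],[0.023,-0.0105,0],[0.023,-0.0105,0],[0.023,-0.0105,0],[0.023,-0.0105,0],[0.023,-0.0105,0],[0.023,-0.0105,0],[0.023,-0.0105,0],[0.023,-0.0105,0],[0,0,0.03],[0,0,0.03],[0,0,0.03],[0,0,0],[0,0,0],[0,0,0]],"twist":[[0,0,0],[0,0,0],[0,0,0],[0,0,0],[0,0,0],[0,0,0],[0,0,0],[0,0,0],[0,0,0],[0,0,0],[0,0,0],[0,0,0],[0,0,0],[0,0,0],[0,0,0],[0,0,0]]}'
python3 - <<'E'
from h import *
p=camera_params('wrist');im,d=snap('wrist','w4.png')
q=pegs('wrist',im,d,p)
for a in q:
  g=at(*a);goal(g[0],g[1],3,a[1]+180)
print(get_obs()['qpos'].round(2))
E
```

```text
t: 14.07
ee_pos: [655.7, -222.7, 240.0]
orientation: [-0.04, -3.138, 0.003]
ft_force: [0.0, -0.7, 0.8]
width: 86.9
grasp_force: 0.0
t: 15.4
ee_pos: [423.1, -321.2, 152.3]
orientation: [-0.049, -3.139, 0.004]
ft_force: [0.7, 0.2, 0.6]
width: 88.3
grasp_force: 0.0
peg [ 440.1 -321.1] yaw -1.8 L 113.1 pix (np.float64(323.0), np.float64(251.0)) 2103
peg [ 431.5 -106.2] yaw -33.6 L 112.6 pix (np.float64(561.0), np.float64(235.0)) 2589
twist [-0.19 -0.05  0.07] then shift mm [  0.4   0.8 149.9] | 150.0 at [ 423.5 -321.4  152.9] t 15.4 w 87.8 gf 0.0
twist [-2.00e-01  1.00e-02  3.18e+01] then shift mm [129.3 183.7 149.9] | 270.0 at [ 423.5 -321.4  152.9] t 15.4 w 87.8 gf 0.0
[-0.67  0.38  1.89 -0.    0.87 -2.21]
```

View pics/w4.png

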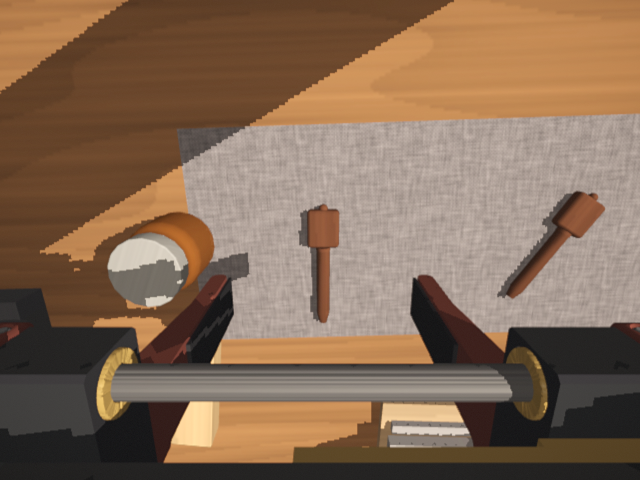

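The peg is centred between the fingers, with its thumb-piece at (323,228), a small pip at its back end and the tip at (323,320). The jar is well clear on the left.

```bash
sed -i "s/sm=s.min()+34/sm=s.min()+38/" h.py
python3 -m creep '{"delta_pos":[[-0.003,0,0.015],[0,0,0.025],[0,0,0.025],[0,0,0.025],[0,0,0.025],[0,0,0.020],[0,0,0.009],[0,0,0.005],[0,0,0],[0,0,0],[0,0,0]],"twist":[[0,0,0],[0,0,0],[0,0,0],[0,0,0],[0,0,0],[0,0,0],[0,0,0],[0,0,0],[0,0,0],[0,0,0],[0,0,0]]}' 1
python3 -m creep '{"delta_pos":[[0,0,0],[0,0,0],[0,0,0],[0,0,0],[0,0,0],[0,0,0],[0,0,0],[0,0,0],[0,0,0],[0,0,0],[0,0,0],[0,0,0]],"twist":[[0,0,0],[0,0,0],[0,0,0],[0,0,0],[0,0,0],[0,0,0],[0,0,0],[0,0,0],[0,0,0],[0,0,0],[0,0,0],[0,0,0]]}' 0
python3 - <<'E'
from h import *
goal(400,-320,3,178.2)
E
```

```text
t: 16.37
ee_pos: [425.8, -321.8, 3.6]
orientation: [-0.049, -3.14, 0.005]
ft_force: [-0.5, 0.6, -0.2]
width: 88.0
grasp_force: 0.0
t: 17.37
ee_pos: [424.8, -321.0, 2.2]
orientation: [-0.049, -3.138, 0.003]
ft_force: [-0.1, -0.1, -0.5]
width: 27.6
grasp_force: 30.0
twist [-0.1  -0.17  0.  ] then shift mm [24.9  0.3 -0.8] | 25.0 at [ 424.8 -321.     2.2] t 17.4 w 27.6 gf 30.0
```

```bash
python3 -m creep '{"delta_pos":[[0,0,-0.010],[0,0,-0.020],[0,0,-0.025],[0,0,0],[0,0,0]],"twist":[[0,0,0],[0,0,0],[0,0,0],[0,0,0],[0,0,0]]}' 0
python3 - <<'E'
from h import *
g=at(HOLES[0],-3.7,-19-75-15);goal(g[0],g[1],57,176.3)
E
```

```text
t: 17.78
ee_pos: [426.0, -321.7, 58.9]
orientation: [-0.049, -3.141, 0.006]
ft_force: [-0.2, 0.5, -0.6]
width: 27.7
grasp_force: 30.0
twist [-0.22 -0.01  1.91] then shift mm [-91.4 199.7   1.9] | 220.0 at [ 426.  -321.7   58.9] t 17.8 w 27.7 gf 30.0
```

```bash
python3 -m creep '{"delta_pos":[[-0.0091,0.020,0],[-0.0091,0.020,0],[-0.0091,0.020,0],[-0.0091,0.020,0],[-0.0091,0.020,0],[-0.0091,0.020,0],[-0.0091,0.020,0],[-0.0091,0.020,0],[-0.0091,0.020,0],[-0.0091,0.020,0],[0,0,0.002],[0,0,0],[0,0,0],[0,0,0],[0,0,0]],"twist":[[0,0,1.9],[0,0,0],[0,0,0],[0,0,0],[0,0,0],[0,0,0],[0,0,0],[0,0,0],[0,0,0],[0,0,0],[0,0,0],[0,0,0],[0,0,0],[0,0,0],[0,0,0]]}' 0
python3 - <<'E'
from h import *
g=at(HOLES[0],-3.7,-19-75-15);goal(g[0],g[1],57,176.3)
p=camera_params('wrist');im,d=snap('wrist','w5.png');np.savez('pics/w5',im=im,d=d,K=p['camera_matrix'],E=p['extrinsics'])
E
```

```text
t: 19.03
ee_pos: [527.5, -127.8, 54.4]
orientation: [-0.103, -3.136, 0.003]
ft_force: [-0.7, -0.1, -0.9]
width: 27.7
grasp_force: 30.0
twist [-0.11 -0.2  -0.07] then shift mm [-2.6 -0.3 -2.6] | 4.0 at [ 527.5 -127.8   54.4] t 19.0 w 27.7 gf 30.0
```

View pics/w5.png

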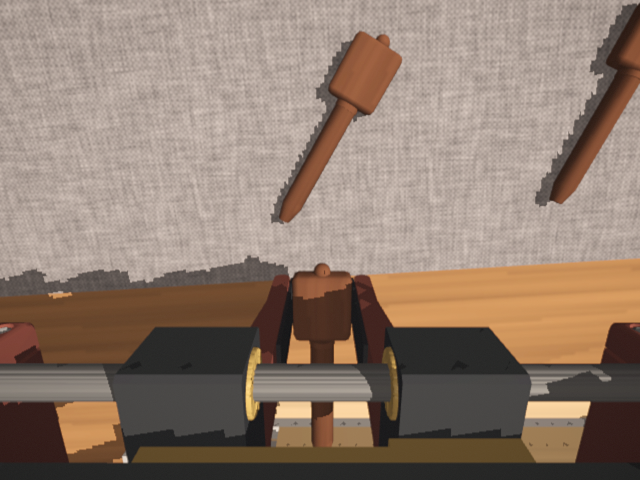

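```bash
cat >> h.py <<'E'
def held(z):
    p=dict(camera_matrix=z['K'],extrinsics=z['E']);C=cloud('wrist',z['d'],p)
    hd=C[295:330,305:340].reshape(-1,3);sh=C[345:358,318:328].reshape(-1,3);tp=C[425:440,317:328].reshape(-1,3)
    print('head',np.median(hd,0).round(1),'pitch/roll',np.polyfit(hd[:,0]-hd[:,0].mean(),hd[:,2],1).round(3),'shaft',np.median(sh,0).round(1),'tip',np.median(tp,0).round(1))
E
python3 - <<'E'
from h import *
held(np.load('pics/w5.npz'))
for i in range(3): print(get_obs()['ee_pos'])
E
```

```text
head [ 530.2 -127.8   65.3] pitch/roll [-0.93  65.955] shaft [ 551.7 -129.    65. ] tip [ 600.2 -132.4   64.7]
[ 527.58450892 -127.70582818   54.47773018]
[ 527.58450892 -127.70582818   54.47773018]
[ 527.58450892 -127.70582818   54.47773018]
```

```bash
python3 -m creep '{"delta_pos":[[-0.005,0,-0.001],[-0.005,0,0],[-0.005,0,0],[-0.005,0,0],[-0.005,0,0],[-0.005,0,0],[-0.005,0,0],[-0.005,0,0],[0,0,0]],"twist":[[0,0,0],[0,0,0],[0,0,0],[0,0,0],[0,0,0],[0,0,0],[0,0,0],[0,0,0],[0,0,0]]}' 0
python3 -m creep '{"delta_pos":[[-0.006,0,0],[-0.006,0,0],[-0.006,0,0],[-0.006,0,0],[-0.006,0,0],[-0.006,0,0],[-0.006,0,0],[0,0,0],[0,0,0]],"twist":[[0,0,0],[0,0,0],[0,0,0],[0,0,0],[0,0,0],[0,0,0],[0,0,0],[0,0,0],[0,0,0]]}' 0
python3 - <<'E'
from h import *
g=at(HOLES[0],-3.7,-19);goal(g[0],g[1],57,176.3)
p=camera_params('wrist');im,d=snap('wrist','w6.png');np.savez('pics/w6',im=im,d=d,K=p['camera_matrix'],E=p['extrinsics']);held(np.load('pics/w6.npz'))
E
```

```text
t: 19.83
ee_pos: [569.4, -129.7, 55.6]
orientation: [-0.101, -3.139, 0.003]
ft_force: [1.0, -1.8, -0.2]
width: 27.6
grasp_force: 30.0
t: 20.58
ee_pos: [610.9, -132.2, 55.5]
orientation: [-0.101, -3.139, 0.003]
ft_force: [0.5, -1.0, 0.6]
width: 27.6
grasp_force: 30.0
twist [-0.12 -0.08  0.01] then shift mm [-9.1 -1.3 -1.5] | 9.0 at [ 610.9 -132.2   55.5] t 20.6 w 27.6 gf 30.0
head [ 613.6 -132.3   66.4] pitch/roll [-1.194 67.52 ] shaft [ 634.9 -133.4   66.2] tip [ 665.7 -135.6   84.1]
```

```bash
python3 -m creep '{"delta_pos":[[-0.004,0,0],[-0.003,0,0],[-0.003,0,0],[-0.002,0,0],[-0.002,0,0],[0,0,0],[0,0,0]],"twist":[[0,0,0],[0,0,0],[0,0,0],[0,0,0],[0,0,0],[0,0,0],[0,0,0]]}' 0
```

```text
t: 21.22
ee_pos: [619.8, -132.6, 54.8]
orientation: [-0.1, -3.128, 0.001]
ft_force: [-13.5, -0.8, 10.5]
width: 27.5
grasp_force: 30.0
```

```bash
python3 -m creep '{"delta_pos":[[0.003,0,0],[0,0,0],[0,0,0],[0,0,0],[0,0,0],[0,0,0],[0,0,0],[0,0,-0.01],[0,0,-0.02],[0,0,-0.03],[0,0,-0.03],[0,0,-0.03],[0.03,0,0],[0.03,0,0],[0.03,0,0],[0.03,0,0],[0,0,0],[0,0,0],[0,0,0]],"twist":[[0,0,0],[0,0,0],[0,0,0],[0,0,0],[0,0,0],[0,0,0],[0,0,0],[0,0,0],[0,0,0],[0,0,0],[0,0,0],[0,0,0],[0,0,0],[0,0,0],[0,0,0],[0,0,0],[0,0,0],[0,0,0],[0,0,0]]}' 0.5
python3 - <<'E'
from h import *
p=camera_params('wrist');im,d=snap('wrist','w7.png')
q=pegs('wrist',im,d,p)
for a in q:
  if 300<a[0][0]<500: g=at(*a);goal(g[0],g[1],3,a[1]+180)
E
```

```text
t: 22.8
ee_pos: [502.7, -125.3, 176.7]
orientation: [-0.102, -3.139, 0.004]
ft_force: [-0.5, 0.1, 0.6]
width: 44.2
grasp_force: 0.0
peg [ 435.5 -107.6] yaw -33.4 L 113.2 pix (np.float64(335.0), np.float64(147.0)) 2265
peg [429.7  43.5] yaw -25.6 L 112.5 pix (np.float64(507.0), np.float64(129.0)) 2593
twist [-0.14  0.   29.75] then shift mm [ 83.1 -22.5 173.5] | 194.0 at [ 503.1 -125.3  176.5] t 22.9 w 43.6 gf 0.0
twist [-1.400e-01 -1.000e-02  2.188e+01] then shift mm [156.  120.6 173.5] | 263.0 at [ 503.1 -125.3  176.5] t 22.9 w 43.6 gf 0.0
```

View pics/w7.png

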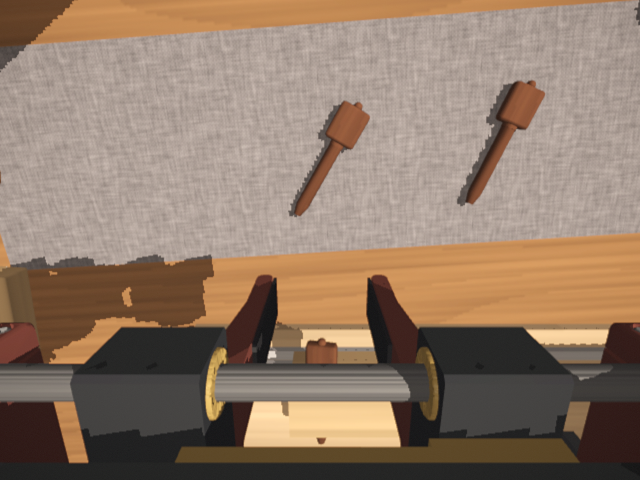

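Peg A sits in hole 0 with its tip out of the back of the bar at (320,440). Two pegs remain, with thumb-pieces at (347,125) and (520,104). Next is peg B.

```bash
python3 -m creep '{"delta_pos":[[0,0,0],[0,0,0],[0,0,0],[0,0,0],[0,0,0],[0.021,-0.0056,0],[0.021,-0.0056,0],[0.021,-0.0056,0],[0.020,-0.0056,0],[0,0,0.03],[0,0,0.03],[0,0,0.03],[0,0,0],[0,0,0],[0,0,0]],"twist":[[0,0,5.95],[0,0,5.95],[0,0,5.95],[0,0,5.95],[0,0,5.95],[0,0,0],[0,0,0],[0,0,0],[0,0,0],[0,0,0],[0,0,0],[0,0,0],[0,0,0],[0,0,0],[0,0,0]]}' 1
python3 - <<'E'
from h import *
p=camera_params('wrist');im,d=snap('wrist','w8.png')
q=pegs('wrist',im,d,p)
for a in q:
  if 300<a[0][0]<500: g=at(*a);goal(g[0],g[1],3,a[1]+180)
E
```

```text
t: 24.1
ee_pos: [420.9, -98.3, 86.7]
orientation: [-0.903, -3.007, 0.004]
ft_force: [0.1, -0.5, -0.0]
width: 87.9
grasp_force: 0.0
```

```bash
python3 -m creep '{"delta_pos":[[0,0,0.025],[0,0,0.025],[0,0,0.020],[0,0,0.009],[0,0,0.005],[0,0,0],[0,0,0],[0,0,0]],"twist":[[0,0,0],[0,0,0],[0,0,0],[0,0,0],[0,0,0],[0,0,0],[0,0,0],[0,0,0]]}' 1
python3 -m creep '{"delta_pos":[[0,0,0],[0,0,0],[0,0,0],[0,0,0],[0,0,0],[0,0,0],[0,0,0],[0,0,0],[0,0,0],[0,0,0],[0,0,0],[0,0,0]],"twist":[[0,0,0],[0,0,0],[0,0,0],[0,0,0],[0,0,0],[0,0,0],[0,0,0],[0,0,0],[0,0,0],[0,0,0],[0,0,0],[0,0,0]]}' 0
python3 -m creep '{"delta_pos":[[0,0,-0.010],[0,0,-0.020],[0,0,-0.023],[0,0,0],[0,0,0]],"twist":[[0,0,0],[0,0,0],[0,0,0],[0,0,0],[0,0,0]]}' 0
python3 - <<'E'
from h import *
g=at(HOLES[1],-3.7,-18-75-15);goal(g[0],g[1],57,176.3)
E
```

```text
t: 24.82
ee_pos: [420.3, -98.5, 2.9]
orientation: [-0.904, -3.008, 0.004]
ft_force: [-0.5, 0.7, -0.4]
width: 87.4
grasp_force: 0.0
t: 25.82
ee_pos: [419.3, -98.2, 1.8]
orientation: [-0.903, -3.006, 0.004]
ft_force: [0.0, -0.5, -1.0]
width: 27.6
grasp_force: 29.8
t: 26.23
ee_pos: [420.5, -98.4, 56.1]
orientation: [0.904, 3.008, -0.004]
ft_force: [-0.0, -0.3, -1.6]
width: 27.7
grasp_force: 29.8
twist [ -0.13   0.06 -29.74] then shift mm [-112.2   33.3   -0.9] | 117.0 at [420.5 -98.4  56.1] t 26.2 w 27.7 gf 29.8
```

```bash
python3 -m creep '{"delta_pos":[[0,0,-0.001],[0,0,0],[0,0,0],[0,0,0],[0,0,0],[-0.0187,0.0056,0],[-0.0187,0.0056,0],[-0.0187,0.0056,0],[-0.0187,0.0056,0],[-0.0187,0.0055,0],[-0.0187,0.0055,0],[0,0,0],[0,0,0],[0,0,0],[0,0,0]],"twist":[[0,0,-5.95],[0,0,-5.95],[0,0,-5.95],[0,0,-5.95],[0,0,-5.95],[0,0,0],[0,0,0],[0,0,0],[0,0,0],[0,0,0],[0,0,0],[0,0,0],[0,0,0],[0,0,0],[0,0,0]]}' 0
python3 - <<'E'
from h import *
g=at(HOLES[1],-3.7,-18-75-15);goal(g[0],g[1],57,176.3)
p=camera_params('wrist');im,d=snap('wrist','w9.png');np.savez('pics/w9',im=im,d=d,K=p['camera_matrix'],E=p['extrinsics']);held(np.load('pics/w9.npz'))
E
```

```text
t: 27.48
ee_pos: [531.9, -72.1, 54.8]
orientation: [-0.101, -3.135, 0.002]
ft_force: [-0.2, -0.2, -0.3]
width: 27.9
grasp_force: 29.8
twist [-0.1  -0.29 -0.01] then shift mm [-2.8 -0.2 -2.2] | 4.0 at [531.9 -72.1  54.8] t 27.5 w 27.9 gf 29.8
head [534.4 -72.2  66.1] pitch/roll [-0.699 66.504] shaft [555.7 -73.3  65.8] tip [604.5 -76.6  65.4]
```

```bash
python3 -m creep '{"delta_pos":[[-0.005,0,0],[-0.005,0,0],[-0.005,0,0],[-0.005,0,0],[-0.005,0,0],[-0.005,0,0],[-0.005,0,0],[-0.005,0,0],[0,0,0]],"twist":[[0,0,0],[0,0,0],[0,0,0],[0,0,0],[0,0,0],[0,0,0],[0,0,0],[0,0,0],[0,0,0]]}' 0
python3 -m creep '{"delta_pos":[[-0.006,0,0],[-0.006,0,0],[-0.006,0,0],[-0.006,0,0],[-0.006,0,0],[-0.006,0,0],[-0.006,0,0],[0,0,0],[0,0,0]],"twist":[[0,0,0],[0,0,0],[0,0,0],[0,0,0],[0,0,0],[0,0,0],[0,0,0],[0,0,0],[0,0,0]]}' 0
```

```text
t: 28.28
ee_pos: [574.9, -74.7, 55.5]
orientation: [-0.101, -3.138, 0.003]
ft_force: [0.1, -0.2, -0.7]
width: 27.0
grasp_force: 29.8
t: 29.03
ee_pos: [615.8, -77.3, 55.2]
orientation: [-0.101, -3.137, 0.003]
ft_force: [0.2, -0.7, -0.3]
width: 27.7
grasp_force: 29.8
```

```bash
python3 -m creep '{"delta_pos":[[-0.004,0,0],[-0.003,0,0],[-0.003,0,0],[-0.002,0,0],[-0.002,0,0],[0,0,0],[0,0,0]],"twist":[[0,0,0],[0,0,0],[0,0,0],[0,0,0],[0,0,0],[0,0,0],[0,0,0]]}' 0
```

```text
t: 29.62
ee_pos: [623.9, -77.6, 54.1]
orientation: [-0.101, -3.125, 0.001]
ft_force: [-14.9, 1.5, 9.0]
width: 27.9
grasp_force: 30.0
```

Peg B is seated, with the shoulder reaction where I expected it. I'll release it and go to peg C.

```bash
python3 -m creep '{"delta_pos":[[0.003,0,0],[0,0,0],[0,0,0],[0,0,0],[0,0,0],[0,0,0],[0,0,0],[0,0,-0.01],[0,0,-0.02],[0,0,-0.03],[0,0,-0.03],[0,0,-0.03],[0.03,0,0],[0.03,0,0],[0.03,0,0],[0.03,0,0],[0,0,0],[0,0,0],[0,0,0]],"twist":[[0,0,0],[0,0,0],[0,0,0],[0,0,0],[0,0,0],[0,0,0],[0,0,0],[0,0,0],[0,0,0],[0,0,0],[0,0,0],[0,0,0],[0,0,0],[0,0,0],[0,0,0],[0,0,0],[0,0,0],[0,0,0],[0,0,0]]}' 0.5
python3 - <<'E'
from h import *
p=camera_params('wrist');im,d=snap('wrist','w10.png')
q=pegs('wrist',im,d,p)
for a in q:
  if 300<a[0][0]<500: g=at(*a);goal(g[0],g[1],3,a[1]+180)
E
```

```text
t: 31.2
ee_pos: [508.4, -70.3, 176.6]
orientation: [-0.101, -3.14, 0.003]
ft_force: [0.4, 0.4, 0.3]
width: 44.0
grasp_force: 0.0
peg [429.9  43.8] yaw -25.5 L 112.8 pix (np.float64(445.0), np.float64(126.0)) 2466
twist [-0.13 -0.   21.82] then shift mm [137.3  69.  173.4] | 232.0 at [508.7 -70.3 176.4] t 31.2 w 44.4 gf 0.0
```

View pics/w10.png

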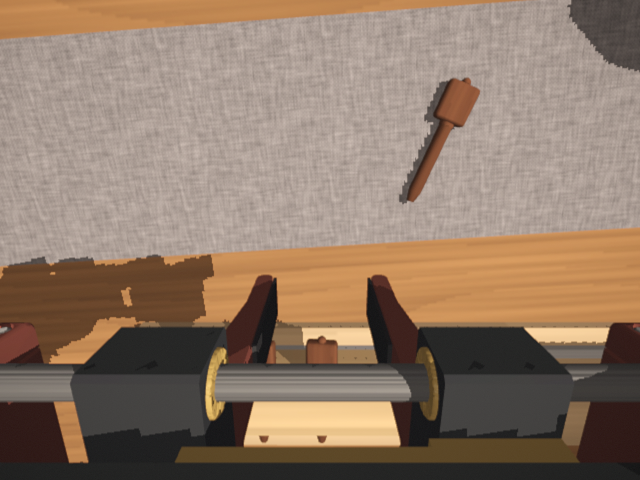

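Both seated pegs show tips behind the bar, at (264,439) and (321,439). Peg C is at (445,126).

```bash
python3 -m creep '{"delta_pos":[[0,0,0],[0,0,0],[0,0,0],[0,0,0],[0.023,0.0115,0],[0.023,0.0115,0],[0.023,0.0115,0],[0.023,0.0115,0],[0.023,0.0115,0],[0.0223,0.0115,0],[0,0,0.03],[0,0,0.03],[0,0,0],[0,0,0],[0,0,0]],"twist":[[0,0,5.45],[0,0,5.45],[0,0,5.45],[0,0,5.45],[0,0,0],[0,0,0],[0,0,0],[0,0,0],[0,0,0],[0,0,0],[0,0,0],[0,0,0],[0,0,0],[0,0,0],[0,0,0]]}' 1
python3 - <<'E'
from h import *
p=camera_params('wrist');im,d=snap('wrist','w11.png')
q=pegs('wrist',im,d,p)
for a in q:
  if 300<a[0][0]<500: g=at(*a);goal(g[0],g[1],3,a[1]+180)
goal(414.6,51.1,3,154.5)
E
```

```text
t: 32.5
ee_pos: [414.0, 51.2, 116.4]
orientation: [-0.693, -3.062, 0.003]
ft_force: [-0.4, 0.0, 0.7]
width: 87.8
grasp_force: 0.0
peg [429.6  44.5] yaw -25.4 L 114.0 pix (np.float64(323.0), np.float64(261.0)) 2662
twist [-0.1  -0.02 -0.07] then shift mm [  0.2   0.6 113.8] | 114.0 at [414.2  51.2 116.8] t 32.5 w 88.2 gf 0.0
twist [-0.1  -0.02 -0.02] then shift mm [-4.000e-01  1.000e-01  1.138e+02] | 114.0 at [414.2  51.2 116.8] t 32.5 w 88.2 gf 0.0
```

```bash
python3 -m creep '{"delta_pos":[[0,0,0.025],[0,0,0.025],[0,0,0.025],[0,0,0.025],[0,0,0.009],[0,0,0.005],[0,0,0],[0,0,0],[0,0,0]],"twist":[[0,0,0],[0,0,0],[0,0,0],[0,0,0],[0,0,0],[0,0,0],[0,0,0],[0,0,0],[0,0,0]]}' 1
python3 -m creep '{"delta_pos":[[0,0,0],[0,0,0],[0,0,0],[0,0,0],[0,0,0],[0,0,0],[0,0,0],[0,0,0],[0,0,0],[0,0,0],[0,0,0],[0,0,0]],"twist":[[0,0,0],[0,0,0],[0,0,0],[0,0,0],[0,0,0],[0,0,0],[0,0,0],[0,0,0],[0,0,0],[0,0,0],[0,0,0],[0,0,0]]}' 0
python3 -m creep '{"delta_pos":[[0,0,-0.010],[0,0,-0.020],[0,0,-0.023],[0,0,0],[0,0,0]],"twist":[[0,0,0],[0,0,0],[0,0,0],[0,0,0],[0,0,0]]}' 0
python3 - <<'E'
from h import *
g=at(HOLES[2],-3.7,-18-75-15);goal(g[0],g[1],57,176.3)
E
```

```text
t: 33.3
ee_pos: [413.4, 51.1, 2.8]
orientation: [-0.693, -3.064, 0.003]
ft_force: [0.2, -0.4, -0.3]
width: 87.9
grasp_force: 0.0
t: 34.3
ee_pos: [412.3, 51.0, 1.6]
orientation: [-0.693, -3.062, 0.004]
ft_force: [0.0, -0.6, -0.9]
width: 27.6
grasp_force: 29.8
t: 34.72
ee_pos: [413.5, 51.2, 55.9]
orientation: [0.693, 3.064, -0.002]
ft_force: [-0.2, -0.5, -0.4]
width: 28.3
grasp_force: 29.8
twist [ -0.07   0.04 -21.79] then shift mm [-128.8  -59.5   -1.1] | 142.0 at [413.5  51.2  55.9] t 34.7 w 28.3 gf 29.8
```

```bash
python3 -m creep '{"delta_pos":[[0,0,-0.001],[0,0,0],[0,0,0],[0,0,0],[-0.0183,-0.0085,0],[-0.0183,-0.0085,0],[-0.0183,-0.0085,0],[-0.0183,-0.0085,0],[-0.0183,-0.0085,0],[-0.0183,-0.0085,0],[-0.0183,-0.0085,0],[0,0,0],[0,0,0],[0,0,0],[0,0,0]],"twist":[[0,0,-5.45],[0,0,-5.45],[0,0,-5.45],[0,0,-5.45],[0,0,0],[0,0,0],[0,0,0],[0,0,0],[0,0,0],[0,0,0],[0,0,0],[0,0,0],[0,0,0],[0,0,0],[0,0,0]]}' 0
python3 - <<'E'
from h import *
g=at(HOLES[2],-3.7,-18-75-15);goal(g[0],g[1],57,176.3)
p=camera_params('wrist');im,d=snap('wrist','w12.png');np.savez('pics/w12',im=im,d=d,K=p['camera_matrix'],E=p['extrinsics']);held(np.load('pics/w12.npz'))
E
```

```text
t: 35.97
ee_pos: [534.7, -16.0, 54.8]
orientation: [-0.1, -3.135, 0.003]
ft_force: [-0.8, -0.6, 0.7]
width: 27.8
grasp_force: 29.8
twist [-0.11 -0.29  0.03] then shift mm [-3.5 -0.3 -2.2] | 4.0 at [534.7 -16.   54.8] t 36.0 w 27.8 gf 29.8
head [537.3 -16.1  66.2] pitch/roll [-1.088 67.111] shaft [558.5 -17.2  66.1] tip [607.  -20.5  65.5]
```

```bash
python3 -m creep '{"delta_pos":[[-0.005,0,0],[-0.005,0,0],[-0.005,0,0],[-0.005,0,0],[-0.005,0,0],[-0.005,0,0],[-0.005,0,0],[-0.005,0,0],[0,0,0]],"twist":[[0,0,0],[0,0,0],[0,0,0],[0,0,0],[0,0,0],[0,0,0],[0,0,0],[0,0,0],[0,0,0]]}' 0
python3 -m creep '{"delta_pos":[[-0.006,0,0],[-0.006,0,0],[-0.006,0,0],[-0.006,0,0],[-0.006,0,0],[-0.006,0,0],[-0.006,0,0],[0,0,0],[0,0,0]],"twist":[[0,0,0],[0,0,0],[0,0,0],[0,0,0],[0,0,0],[0,0,0],[0,0,0],[0,0,0],[0,0,0]]}' 0
```

```text
t: 36.77
ee_pos: [577.7, -19.2, 55.3]
orientation: [-0.101, -3.138, 0.003]
ft_force: [0.2, 0.2, 0.1]
width: 27.9
grasp_force: 29.8
t: 37.52
ee_pos: [618.6, -21.9, 55.0]
orientation: [-0.101, -3.137, 0.003]
ft_force: [-0.3, -0.3, 0.4]
width: 28.0
grasp_force: 29.8
```

```bash
python3 -m creep '{"delta_pos":[[-0.004,0,0],[-0.003,0,0],[-0.003,0,0],[-0.002,0,0],[-0.002,0,0],[-0.001,0,0],[0,0,0],[0,0,0]],"twist":[[0,0,0],[0,0,0],[0,0,0],[0,0,0],[0,0,0],[0,0,0],[0,0,0],[0,0,0]]}' 0
```

```text
t: 38.18
ee_pos: [627.1, -22.1, 53.9]
orientation: [-0.101, -3.124, 0.002]
ft_force: [-17.7, 2.9, 9.0]
width: 27.5
grasp_force: 30.0
```

```bash
python3 -m creep '{"delta_pos":[[0.003,0,0],[0,0,0],[0,0,0],[0,0,0],[0,0,0],[0,0,0],[0,0,0],[0,0,-0.01],[0,0,-0.02],[0,0,-0.03],[0,0,-0.03],[0,0,-0.03],[0,0,-0.03],[0.03,0,0],[0.03,0,0],[0.03,0,0],[0.03,0,0],[0,0,0],[0,0,0],[0,0,0]],"twist":[[0,0,0],[0,0,0],[0,0,0],[0,0,0],[0,0,0],[0,0,0],[0,0,0],[0,0,0],[0,0,0],[0,0,0],[0,0,0],[0,0,0],[0,0,0],[0,0,0],[0,0,0],[0,0,0],[0,0,0],[0,0,0],[0,0,0],[0,0,0]]}' 0.5
python3 -m creep '{"delta_pos":[[0,0,0],[0,0,0],[0,0,0],[0,0,0],[0,0,0],[0,0,0],[0,0,0],[0,0,0],[0,0,0],[0,0,0],[0,0,0],[0,0,0],[0,0,0],[0,0,0],[0,0,0]],"twist":[[0,0,6],[0,0,6],[0,0,6],[0,0,6],[0,0,6],[0,0,6],[0,0,6],[0,0,6],[0,0,6],[0,0,6],[0,0,6],[0,0,6],[0,0,6],[0,0,6],[0,0,6]]}' 0
python3 - <<'E'
from h import *
im,d=snap('top','top4.png');pegs('top',im,d)
snap('scene','scene4.png')
goal(652,-278.5,76,86.3)
E
```

```text
t: 39.85
ee_pos: [512.2, -14.7, 206.5]
orientation: [-0.101, -3.139, 0.003]
ft_force: [0.8, 0.2, -0.0]
width: 44.2
grasp_force: 0.0
t: 41.1
ee_pos: [512.7, -14.7, 205.6]
orientation: [2.298, 2.143, -0.004]
ft_force: [0.1, 0.6, 0.2]
width: 0.2
grasp_force: 0.0
twist [-0.1   0.11 -0.06] then shift mm [-254.2  156.2  129.6] | 325.0 at [512.5 -14.7 205.6] t 41.2 w 0.3 gf 0.0
```

View pics/scene4.png

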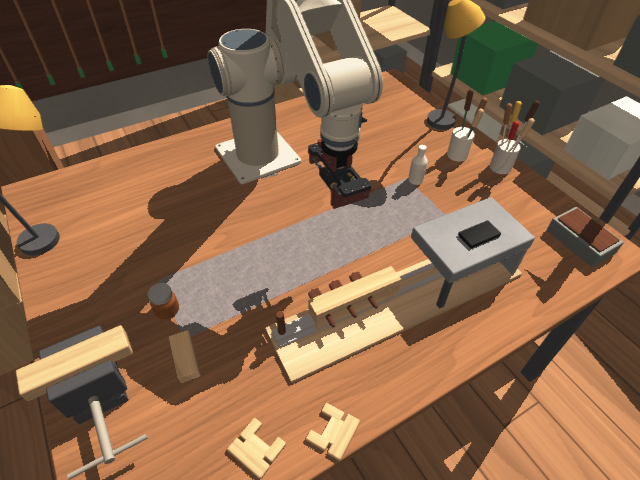

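View pics/top4.png

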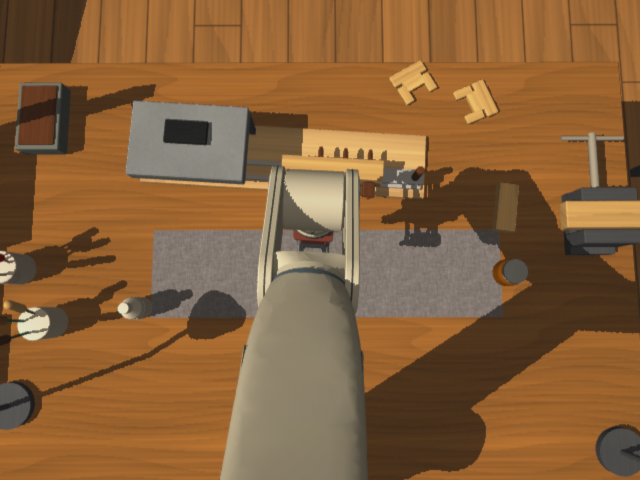

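Both views show all three pegs fully in, with three tips behind the bar and a clear mat. Next I'll push the rack back in by its handle.

```bash
python3 -m creep '{"delta_pos":[[-0.0254,0.0156,0],[-0.0254,0.0156,0],[-0.0254,0.0156,0],[-0.0254,0.0156,0],[-0.0254,0.0156,0],[-0.0254,0.0156,0],[-0.0254,0.0156,0],[-0.0254,0.0156,0],[-0.0254,0.0156,0],[-0.0254,0.0156,0],[0,0,0],[0,0,0],[0,0,0.026],[0,0,0.026],[0,0,0.026],[0,0,0.026],[0,0,0.026],[0,0,0],[0,0,0],[0,0,0]],"twist":[[0,0,0],[0,0,0],[0,0,0],[0,0,0],[0,0,0],[0,0,0],[0,0,0],[0,0,0],[0,0,0],[0,0,0],[0,0,0],[0,0,0],[0,0,0],[0,0,0],[0,0,0],[0,0,0],[0,0,0],[0,0,0],[0,0,0],[0,0,0]]}' 0
python3 -m creep '{"delta_pos":[[0.004,0,0],[0.004,0,0],[0.004,0,0],[0.004,0,0],[0.004,0,0],[0.006,0,0],[0.008,0,0],[0.008,0,0],[0.008,0,0],[0.008,0,0],[0,0,0],[0,0,0]],"twist":[[0,0,0],[0,0,0],[0,0,0],[0,0,0],[0,0,0],[0,0,0],[0,0,0],[0,0,0],[0,0,0],[0,0,0],[0,0,0],[0,0,0]]}' 0
python3 - <<'E'
from h import *
# final TCP: handle in at 300 mm along station y from fully out, fingers ~19 behind it
goal(654.3+(300-19)*.0645,-242.6+(300-19)*.998,76,86.3)
E
```

```text
t: 42.87
ee_pos: [650.7, -278.0, 77.0]
orientation: [2.29, 2.15, -0.004]
ft_force: [-0.6, -0.5, 0.3]
width: 0.3
grasp_force: 0.0
t: 43.87
ee_pos: [653.2, -219.2, 74.9]
orientation: [-2.289, -2.148, 0.006]
ft_force: [-0.3, -0.1, -0.1]
width: 0.6
grasp_force: 0.0
twist [-0.24  0.07  0.07] then shift mm [257.7   2.6  -1.1] | 258.0 at [ 653.2 -219.2   74.9] t 43.9 w 0.6 gf 0.0
```

```bash
python3 -m creep '{"delta_pos":[[0.006,0,0],[0.010,0.001,0],[0.012,0.001,0],[0.012,0,0],[0.012,0,0],[0.012,0,0],[0.012,0,0],[0.012,0,0],[0.012,0,0],[0.012,0,0],[0.012,0,0],[0.012,0,0],[0.012,0,0],[0.012,0,0],[0.012,0,0],[0.012,0,0],[0.012,0,0],[0.010,0,0],[0.006,0,0],[0,0,0]],"twist":[[0,0,0],[0,0,0],[0,0,0],[0,0,0],[0,0,0],[0,0,0],[0,0,0],[0,0,0],[0,0,0],[0,0,0],[0,0,0],[0,0,0],[0,0,0],[0,0,0],[0,0,0],[0,0,0],[0,0,0],[0,0,0],[0,0,0],[0,0,0]]}' 0
python3 - <<'E'
from h import *
print(get_obs()['ft_force'])
goal(654.3+(300-19)*.0645,-242.6+(300-19)*.998,76,86.3)
E
```

```text
t: 45.53
ee_pos: [669.8, -7.3, 75.1]
orientation: [-2.29, -2.15, 0.003]
ft_force: [0.3, -0.5, 0.1]
width: 0.5
grasp_force: 0.0
[ 0.32124144 -0.45788739  0.14987654]
twist [-0.1   0.07  0.07] then shift mm [45.2 -0.3 -0.9] | 45.0 at [669.8  -7.3  75.1] t 45.5 w 0.5 gf 0.0
```

```bash
python3 -m creep '{"delta_pos":[[0.006,0,0],[0.006,0,0],[0.006,0,0],[0.006,0,0],[0.006,0,0],[0.004,0,0],[0.003,0,0],[0.003,0,0],[0.002,0,0],[0,0,0],[0,0,0]],"twist":[[0,0,0],[0,0,0],[0,0,0],[0,0,0],[0,0,0],[0,0,0],[0,0,0],[0,0,0],[0,0,0],[0,0,0],[0,0,0]]}' 0
```

```text
t: 46.45
ee_pos: [671.5, 33.2, 74.6]
orientation: [-2.291, -2.147, 0.006]
ft_force: [-1.1, 0.2, 0.0]
width: 0.5
grasp_force: 0.0
```

```bash
python3 -m creep '{"delta_pos":[[0.003,0,0],[0.002,0,0],[0.002,0,0],[0.002,0,0],[0.002,0,0],[0,0,0],[0,0,0]],"twist":[[0,0,0],[0,0,0],[0,0,0],[0,0,0],[0,0,0],[0,0,0],[0,0,0]]}' 0
```

```text
t: 47.03
ee_pos: [671.7, 36.5, 74.7]
orientation: [2.289, 2.146, -0.018]
ft_force: [-2.4, -33.1, 3.9]
width: 0.7
grasp_force: 16.4
```

```bash
python3 -m creep '{"delta_pos":[[-0.006,0,0],[-0.01,0,0],[-0.02,0,0],[-0.03,0,0],[-0.03,0,-0.02],[-0.03,0,-0.03],[-0.03,0,-0.03],[-0.03,0,-0.03],[-0.03,0,-0.03],[-0.03,0,-0.03],[-0.03,0,0],[0,0,0],[0,0,0],[0,0,0]],"twist":[[0,0,0],[0,0,0],[0,0,0],[0,0,0],[0,0,0],[0,0,0],[0,0,0],[0,0,0],[0,0,0],[0,0,0],[0,0,0],[0,0,0],[0,0,0],[0,0,0]]}' 0
python3 - <<'E'
from h import *
im,d=snap('scene','scene5.png');t,dt=snap('top','top5.png')
C=cloud('top',dt);m=(C[...,2]>98)&(C[...,2]<118)&(C[...,0]>630)&(C[...,0]<710)&(C[...,1]>0)&(C[...,1]<100)
print('handle',m.sum(),np.median(C[m],0)); print('expected',654.3+300*.0645,-242.6+300*.998)
E
```

```text
t: 48.2
ee_pos: [655.0, -227.9, 241.8]
orientation: [-2.29, -2.147, 0.005]
ft_force: [-0.0, 0.6, 0.1]
width: 0.5
grasp_force: 0.0
handle 60 [672.42011563  54.75622219 110.80292267]
expected 673.65 56.79999999999998
```

View pics/scene5.png

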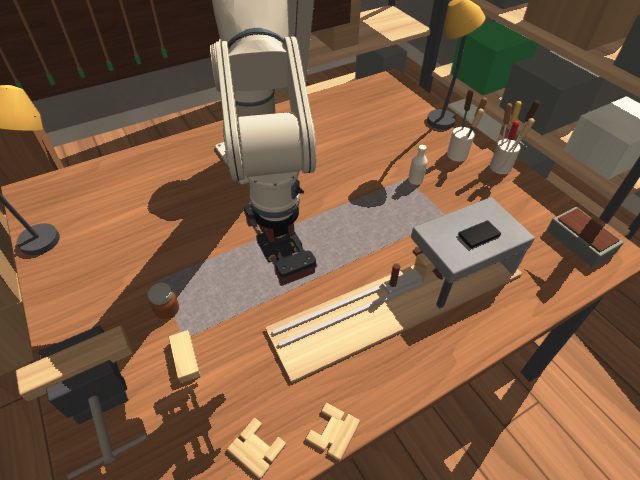

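The rack is back under the hood with its handle at (395,275). The bottle, jar and offcut are where they started.

```bash
python3 -c "
from workcell import *
print(close_job())"
```

```text
the job is handed in; nothing more can be done
None
```

The job is handed in: the three pegs on the bench are seated in holes 0, 1 and 2, the rack is pushed back in to its stop under the hood, and the bottle, jar and offcut weren't touched.

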